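# Guard down, then hold the sample blade in the laser gauge

## Robot

A 6-joint arm with a two-finger parallel gripper is mounted at the origin on the work surface. World frame = base frame: x ahead of the robot, y to its left, z up, the work surface at z = 0. Lengths are in m, angles in rad, forces in N, time in s.
With the tool pointing down it reaches from about 0.325 to 0.85 m from the base axis. Payload 4.4 kg.
Tool frame: the origin (TCP) lies midway between the tips of the shut fingers; the grasp point (between the pads) lies 19 mm behind it; z points along the fingers, y is the line along which they close (so a half turn about z gives the same grasp; the last joint's range is limited). The gripper opens to 94 mm and grips with 3 to 60 N. Pads are 16 mm wide; open, the fingers measure 119 mm over their backs; the gripper's body (75 mm by 177 mm) begins 78 mm behind the grasp point.
Start: joints at [-1.308, 0.207, 1.542, -0, 1.393, -0.15], TCP at [0.231, -0.526, 0.205] pointing down, gripper open.
Joint ranges: [-2.73, 2.73], [-0.86, 2.22], [0.23, 2.46], [-1.11, 4.25], [0.08, 2.63], [-2.82, 2.82]. Speed limits (rad/s): [2.79, 2.79, 3.14, 3.14, 3.14, 3.14].

## Interface

Orientations are given as a unit quaternion [x, y, z, w].
In Python, from rig import arm, viewer, monitor gives the robot as it stands (arm), with the cameras (viewer) and the readings (monitor).
- The arm moves only by the tool shift_gripper, called after ">>>" as a command line: name --pt "numbers of a row" for each row, then --argument value for the rest. Schema: {"type":"object","properties":{"moves":{"type":"array","items":{"type":"object","properties":{"tx":{"type":"number"},"ty":{"type":"number"},"tz":{"type":"number"},"turn":{"type":"number"},"finger_gap":{"type":"number"}},"additionalProperties":false,"required":["finger_gap"]},"minItems":1,"maxItems":12},"grip_n":{"type":"number"},"only":{"type":"string"},"quiet":{"type":"boolean"},"lines":{"type":"string"}},"required":["moves"],"additionalProperties":false}. moves is a list of rows, 1 to 12 of them, each an object with the fields tx, ty, tz (the shift in shares of the most that a row can go, 1 being 50 mm), turn (a turn about the tool's z in a scale on which 1.0 is 4 rad), finger_gap (the finger opening in m); a field left out counts as zero (the opening has to be given); each row shifts and turns the commanded pose from where the row before left it, along the tool's axes as they then stand; what a row does not reach is not made up. A row lasts 1/10 s, in which the tool goes at most 0.05 m and 0.15 rad, less where a joint would pass 70% of its speed; a pose out of reach is approached as far as the arm can. The fingers move at their own pace and stop on an object; grip_n is the grip in N (left out, the last holds). Time passes only in rows, so rows that do not move let the fingers close. The tool returns the time, the measured TCP pose, the force, the opening and the grip force at its end. only (a regular expression) keeps the lines of the reply that match it, lines (a string "A,B") keeps lines A to B, and quiet returns only ok. Shift and turn numbers lie between -1 and 1, and a call with a number outside is refused. Input that does not fit is refused with a message, and nothing moves.
- monitor.observe(): the state, without advancing time (a new reading comes with each control period).
- viewer.get_image(name): name is "scene" or "top" or "wrist"; returns a dict with "image" (420x560x3 uint8, red, green, blue), "intrinsics" (3x3 intrinsics, pixels), "xyz" and "rotation" of the camera in the world. Camera axes: x right, y down, z forward; pixel columns grow to the right and rows downward; lengths in m; the calibration is good to about 2 mm. The wrist camera is an equidistant fisheye: a pixel r from the principal point sees the ray r / f radians off the axis. A picture is of the moment at which its call begins. There is no depth.
- arm.finish_job(): hands the job in; it is judged then, once.
The state is a dict: "time_s": time; "joints": joint angles; "joint_velocities": joint speeds; "effort": joint torques, N m; "tcp_pos": TCP position; "eef_rot": TCP orientation; "contact_force": force on the tool from outside, world axes, zero at the start; "moment": the same for the moment, N m; "grip_width": finger opening in m; "gripper_force": force on a finger pad.
Only numpy, scipy, OpenCV 4.12 (cv2) and the standard library are available. Lean on these libraries where they do the work, as an engineer would, in place of code of your own. Each camera call takes 0.05 s, during which the arm holds its last target. There are 200 camera calls.

## Task

Swing the purple guard lid of the laser gauge fully shut. Then take the white sample blade by its grip out of the rack, pass it upright, tip first, down through the slot in the shut lid and keep holding it there for the measurement: nearly all of the blade inside, its shoulders hovering about 10 mm above the black slot frame, held still in the gripper and not resting or jammed on anything. The program finishes while holding it like this; leave the other two blades and everything else on the bench where they are.

Things in the scene. Friction and masses are not known exactly. Their poses are not given: they have to be found in the camera images.
- gauge: Grey open-topped bench laser gauge, 160 mm (x) by 180 mm (y), 85 mm tall, fixed. Origin at the centre of its underside, z up, front to its -x. Walls and floor 5 mm thick. Inside, two black laser heads (50 x 28 mm, tops 57 mm above the bench) stand at +y and -y with a free gap of 84 mm between them, under the slot.
- guard_lid (a joint): Angle (rad) of the gauge's purple hinged lid: 0 = shut, level; it starts 0.5 to 0.95 open, free front edge up. Stiff hinge: the lid stays where it is left and closes with 1 to 3 N on its outer face near the free edge; no latch. The lid is 163 mm long from hinge to free edge, 180 mm wide, 5 mm thick, about 250 g.
- lid_hinge (a point): Middle of the lid's hinge line, at the top of the gauge's rear wall, 85 mm above the bench, 80 mm behind the gauge's centre. Axes turn with the lid: y along the hinge, -x from hinge to free edge, z out of the lid's outer face, which lies 5 mm above this point along z.
- lid_edge (a point): Middle of the lid's free front edge, on its outer face, 163 mm from the hinge line.
- slot (a point): Centre of the slot's mouth, at the upper face of its black frame; axes as the lid: x along the slot, y across, z outward. Slot 32 mm (x) by 8 mm (y), 2 mm more than the blade each way. The frame is 60 x 36 mm, 10 mm thick, 5 mm proud of the lid; the mouth has a grey 4 mm, 45 degree lead-in all round. Lid shut: mouth 95 mm above the bench, over the gauge's centre.
- rack: Aluminium rack fixed to the bench, 80 mm (x) by 220 mm (y), top face 80 mm above the bench, open at front and back. Origin at the centre of its underside. Its top has three slots 36 mm (x) by 12 mm (y) in a row along y, 75 mm apart, the middle one at the centre, each with a blade hanging in it.
- blade_white: Creamy-white plastic blade: flat, 30 mm wide (x), 6 mm thick (y), 60 mm long (last 6 mm only 26 x 4 mm); above it shoulders 44 x 22 mm, z = 60 to 66 mm; above them the grip, 24 mm (x) by 14 mm (y), z = 66 to 110 mm. Origin at the centre of the blade's lower end, z up to the grip. About 60 g. It hangs upright by its shoulders in any one of the rack's three slots, with 3 mm of play.
- blade_white_tip (a point): Centre of the lower end of the white blade (the same point as its body's origin).
- blade_blue: Blue blade of the same shape in the rack; leave it alone.
- blade_black: Black blade of the same shape in the rack; leave it alone.
- pin_box: Small open cardboard box of steel pins, 100 x 75 x 30 mm, bystander. Origin under its centre.
- clip_tray: Clear tray of white clips, 120 x 100 x 22 mm, bystander. Origin under its centre.
- cassette: Flat purple plastic cassette, 115 x 135 x 28 mm, bystander, at the far side. Origin under its centre.
- bottle: White plastic bottle with a blue cap, 56 mm across, 130 mm tall, bystander. Origin under its centre.
- driver: Screwdriver with an orange handle, 160 mm long, lying on the bench, bystander.

How it is judged:
On the way, in this order (a step that is already met when the one before it is completed fails the run):
1. the guard lid is shut while the white blade is not yet in the slot (value of joint guard_lid below 0.04 rad and horizontal distance between blade_white_tip and slot above 0.03 m), for 0.2 s.
2. the white blade is through the slot of the shut lid (value of joint guard_lid below 0.04 rad and horizontal distance between blade_white_tip and slot below 0.006 m and z of blade_white_tip in the frame of slot between -0.058 and -0.02 m and angle between blade_white's own z axis and vertical below 0.12 rad), for 0.1 s.
At the end, for the whole second after the job is handed in: Lid shut (under 0.04 rad); white blade upright (0.12 rad), still, tip within 6 mm sideways of the slot centre and 40 to 58 mm below its mouth (shoulders 2 to 20 mm above the frame), gripped (over 1 N), under 8 N on the gauge or lid; all seven bystanders within 20 mm of their start (value of joint guard_lid below 0.04 rad and horizontal distance between blade_white_tip and slot below 0.006 m and z of blade_white_tip in the frame of slot between -0.058 and -0.04 m and angle between blade_white's own z axis and vertical below 0.12 rad and contact force between the fingers and blade_white above 1 N and contact force between blade_white and gauge below 8 N and linear speed of blade_white below 0.02 m/s and not (distance of blade_blue from where it was at the start of the episode above 0.02 m) and not (distance of blade_black from where it was at the start of the episode above 0.02 m) and not (distance of pin_box from where it was at the start of the episode above 0.02 m) and not (distance of clip_tray from where it was at the start of the episode above 0.02 m) and not (distance of cassette from where it was at the start of the episode above 0.02 m) and not (distance of bottle from where it was at the start of the episode above 0.02 m) and not (distance of driver from where it was at the start of the episode above 0.02 m)); the arm keeps its last pose, push and grip.
It fails at once if the blue or the black blade was pushed over 20 mm from its place (distance of any of blade_blue, blade_black from where it was at the start of the episode above 0.02 m).
It fails at once if a bystander (pin box, clip tray, cassette, bottle, screwdriver) was pushed over 20 mm from its place (distance of any of pin_box, clip_tray, cassette, bottle, driver from where it was at the start of the episode above 0.02 m).
It also fails if it takes over 58 s, if anything falls off the work surface, if the arm or the gripper's body presses on something with over 40 N, if the wrist force passes 120 N, or if a joint passes its speed limit or range.

## Working session

There is one attempt and no reset: what is moved stays moved. The work goes in short steps, Python scripts to look and compute and a tool call to move; the robot and the scene stay as the last step left them, time stands still between calls to the robot, and variables do not carry over. Pictures are saved under pics/ and viewed, at most 10 in all, crops included, and the job is handed in when it is done.

```bash
ls; mkdir -p pics; python3 - <<'E'
from rig import arm, viewer, monitor
import cv2,numpy as np,json
s=monitor.observe(); print(s['time_s'],s['tcp_pos'],s['eef_rot'])
for n in ['scene','top']:
    d=viewer.get_image(n); cv2.imwrite(f'pics/{n}0.png',d['image'][:,:,::-1])
    print(n,d['intrinsics'],d['xyz'],d['rotation'])
    json.dump({k:np.array(d[k]).tolist() for k in['intrinsics','xyz','rotation']},open(n+'.json','w'))
E
```

```text
pics
rig.py
0.0 [ 0.23098505 -0.52569356  0.20431538] [ 9.78670049e-01  2.05435370e-01 -6.31421435e-05 -1.11349007e-03]
scene [[385.32634488   0.         280.10188559]
 [  0.         385.32634488 210.86651486]
 [  0.           0.           1.        ]] [1.10787034 0.66096345 0.62639552] [ 0.2720651   0.83404833 -0.45240204 -0.16023848]
top [[466.72105022   0.         279.21471795]
 [  0.         466.72105022 207.44780661]
 [  0.           0.           1.        ]] [ 0.43234062 -0.01760397  1.44168973] [ 0.70842594 -0.7040169   0.03408668 -0.03648285]
```

View pics/scene0.png

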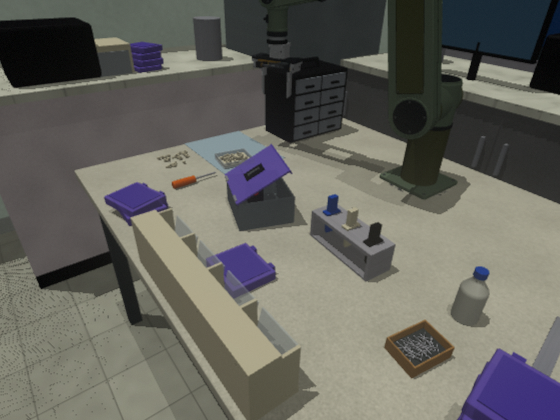

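View pics/top0.png

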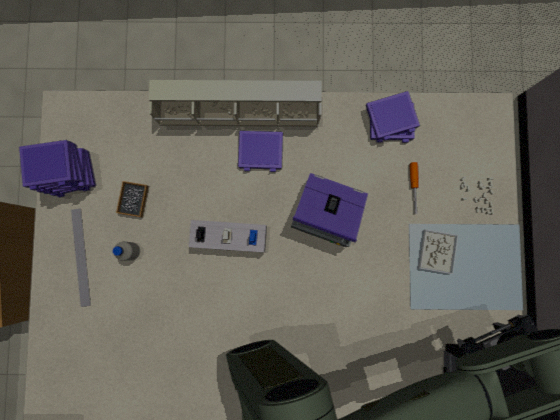

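The scene view shows the gauge at about (260,190) with its lid half open, and the rack at (350,240) with the blades in the order blue, white, black. In the top view the lid is at (331,210), the slot frame at (332,204) and the white blade at (227,237). I'll zoom in to get accurate corners.

```bash
cat > h.py <<'E'
import cv2,json,numpy as np
from scipy.spatial.transform import Rotation as R
def cam(n):
    d=json.load(open(n+'.json')); return np.array(d['intrinsics']),np.array(d['xyz']),R.from_quat(d['rotation']).as_matrix()
def ray(n,p):
    K,c,r=cam(n); v=r@np.linalg.solve(K,[p[0],p[1],1]); return c,v/np.linalg.norm(v)
def plane(n,p,z):
    c,v=ray(n,p); return c+v*(z-c[2])/v[2]
def proj(n,X):
    K,c,r=cam(n); q=K@(r.T@(np.array(X)-c)); return q[:2]/q[2]
def tri(p1,p2):
    (a,u),(b,v)=ray('top',p1),ray('scene',p2)
    t=np.linalg.lstsq(np.c_[u,-v],b-a,rcond=None)[0]; x,y=a+t[0]*u,b+t[1]*v
    return (x+y)/2,np.linalg.norm(x-y)
E
python3 - <<'E'
from h import *
t=cv2.imread('pics/top0.png'); s=cv2.imread('pics/scene0.png')
a=cv2.resize(t[165:265,180:380],None,fx=4,fy=4,interpolation=cv2.INTER_CUBIC)
b=cv2.resize(s[140:285,215:405],None,fx=4,fy=4,interpolation=cv2.INTER_CUBIC)
cv2.imwrite('pics/tc.png',a);cv2.imwrite('pics/sc.png',b)
for n,im,roi in(('top',t,(285,165,90,90)),('scene',s,(220,140,80,70))):
    hsv=cv2.cvtColor(im,cv2.COLOR_BGR2HSV); m=cv2.inRange(hsv,(115,90,30),(145,255,255))
    k=np.zeros_like(m);x,y,w,h=roi;k[y:y+h,x:x+w]=m[y:y+h,x:x+w]
    c=max(cv2.findContours(k,0,2)[0],key=cv2.contourArea)
    print(n,cv2.contourArea(c),cv2.approxPolyDP(cv2.convexHull(c),3,True)[:,0].tolist())
E
```

```text
top 3027.5 [[310, 174], [366, 193], [354, 241], [293, 219]]
scene 1841.5 [[271, 145], [290, 171], [237, 204], [225, 174]]
```

View pics/tc.png

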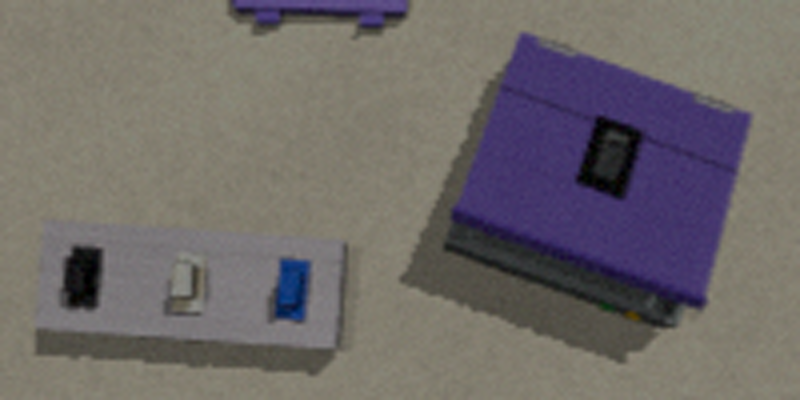

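View pics/sc.png

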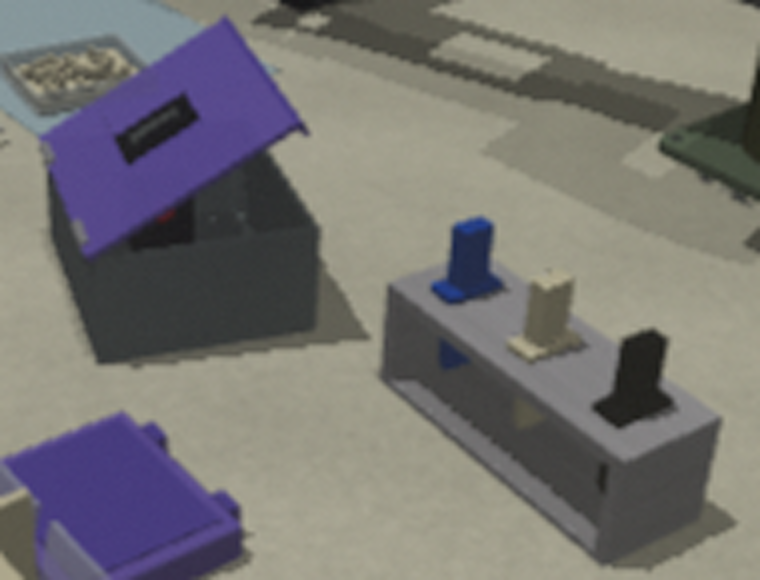

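The top crop shows the lid corners at (522,35), (750,113), (705,303) and (455,212) and the rack top corners at (45,220), (347,242), (335,348) and (37,330). The scene crop shows the hinge side at (45,138)–(88,255), the free edge at (226,18)–(305,130), and the white grip top near (551,276).

```bash
python3 - <<'E'
from h import *
T=lambda u,v:(180+u/4-.4,165+v/4-.4); S=lambda u,v:(215+u/4-.4,140+v/4-.4)
P={}
for n,a,b in [('HL',(522,35),(88,255)),('HR',(750,113),(45,138)),('FL',(455,212),(305,130)),('FR',(705,303),(226,18)),('frame',(609,157),(157,128)),
  ('RBL',(45,220),(627,460)),('RFR',(335,348),(440,240)),('RBR',(347,242),(386,287)),('RFL',(37,330),(719,418))]:
    P[n],e=tri(T(*a),S(*b)); print(n,P[n].round(4),round(e,4))
print('width',np.linalg.norm(P['HL']-P['HR']),np.linalg.norm(P['FL']-P['FR']))
H=(P['HL']+P['HR'])/2;F=(P['FL']+P['FR'])/2;d=F-H;print('lid',H,F,np.linalg.norm(d),'angle',np.arctan2(d[2],np.hypot(*d[:2])))
for n in('d',):
    for A,B in(('HR','HL'),('FR','FL')):
        y=P[A]-P[B]; print('yaw from y axis',np.arctan2(y[0],-y[1])) # y axis ~ (-sin,cos)
    print('yaw from -d',np.arctan2(-d[1],-d[0]))
# rack by plane z=.08
c=[plane('top',T(*q),.08) for q in((45,220),(347,242),(335,348),(37,330))]
for q in c: print(q.round(4))
print('centre',np.mean(c,0)); v=c[0]+c[3]-c[1]-c[2]; print('rack yaw',np.arctan2(-v[0],v[1]),np.linalg.norm(v)/2)
# blade masks
s=cv2.imread('pics/scene0.png');t=cv2.imread('pics/top0.png')
print('blade grip top tri',tri(T(181,275),S(551,276)))
ctr=np.mean(c,0)
for X in([0,0,.086],[0,0,.130]): print(X, (proj('top',ctr+np.array([0,0,X[2]-.08]))+.4-[180,165])*4,(proj('scene',ctr+np.array([0,0,X[2]-.08]))+.4-[215,140])*4)
E
```

```text
HL [ 0.6685 -0.1021  0.0879] 0.0016
HR [ 0.6092 -0.2668  0.0886] 0.0074
FL [ 0.5309 -0.0503  0.1631] 0.0046
FR [ 0.4706 -0.2215  0.1682] 0.0015
frame [ 0.5741 -0.1608  0.1306] 0.0018
RBL [0.5301 0.2473 0.0802] 0.004
RFR [0.4486 0.0236 0.0851] 0.0255
RBR [0.5163 0.0256 0.0739] 0.0021
RFL [0.451  0.2506 0.0767] 0.001
width 0.17501665243461215 0.18157630336117447
lid [ 0.6388495  -0.18449177  0.08821436] [ 0.50074078 -0.13594398  0.16562219] 0.1655985505084866 angle 0.48639573834648814
yaw from y axis -0.34521505140390424
yaw from y axis -0.3386819749057154
yaw from -d -0.3380270746491129
[0.5314 0.2458 0.08  ]
[0.5167 0.0247 0.08  ]
[0.4396 0.0327 0.08  ]
[0.4512 0.2496 0.08  ]
centre [0.48471389 0.13820315 0.08      ]
rack yaw -0.0601864776087971 0.2193848296941151
blade grip top tri (array([0.48870697, 0.14026366, 0.13208656]), np.float64(0.0025556101275142707))
[0, 0, 0.086] [189.95710205 284.51268661] [541.99606051 334.94895093]
[0, 0, 0.13] [182.80135908 282.04426341] [550.61968527 275.25659548]
```

The measurements agree with the given sizes (lid 165 mm by 180 mm at about 0.49 rad; rack 219 mm; blade grip top at z 0.13). Next I move over the lid with the fingers closing.

Units first: shifts go in shares of 50 mm and turns go in shares of 4 rad. So 0.0414 m is 0.828, -0.024 m is -0.48.

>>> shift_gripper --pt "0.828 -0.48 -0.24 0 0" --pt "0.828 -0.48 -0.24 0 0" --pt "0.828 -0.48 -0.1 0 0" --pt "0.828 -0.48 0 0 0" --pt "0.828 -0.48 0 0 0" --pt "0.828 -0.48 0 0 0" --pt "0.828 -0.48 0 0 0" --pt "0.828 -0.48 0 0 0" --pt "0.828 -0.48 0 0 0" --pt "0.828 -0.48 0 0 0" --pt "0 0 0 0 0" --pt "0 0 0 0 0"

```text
refused: moves[0]: [0.828, -0.48, -0.24, 0, 0] is not of type 'object' (schema: type "object"). Nothing was moved.
```

Nothing moved. I misread the format; it is a list of objects with named fields. Resending.

>>> shift_gripper --moves '[{"tx": 0.828, "ty": -0.48, "tz": -0.24, "finger_gap": 0}, {"tx": 0.828, "ty": -0.48, "tz": -0.24, "finger_gap": 0}, {"tx": 0.828, "ty": -0.48, "tz": -0.1, "finger_gap": 0}, {"tx": 0.828, "ty": -0.48, "finger_gap": 0}, {"tx": 0.828, "ty": -0.48, "finger_gap": 0}, {"tx": 0.828, "ty": -0.48, "finger_gap": 0}, {"tx": 0.828, "ty": -0.48, "finger_gap": 0}, {"tx": 0.828, "ty": -0.48, "finger_gap": 0}, {"tx": 0.828, "ty": -0.48, "finger_gap": 0}, {"tx": 0.828, "ty": -0.48, "finger_gap": 0}, {"finger_gap": 0}, {"finger_gap": 0}]'

```text
time_s: 1.3
tcp_pos: [0.5136, -0.1394, 0.2338]
eef_rot: [0.978, 0.207, -0.001, -0.0]
contact_force: [0.4, -0.6, -0.6]
grip_width: 0.0021
gripper_force: 0.0
```

Scaled: 0.03 m is 0.6, 0.01 m is 0.2.

>>> shift_gripper --moves '[{"tz": 0.6, "finger_gap": 0}, {"tz": 0.6, "finger_gap": 0}, {"tz": 0.2, "finger_gap": 0}, {"tz": 0.2, "finger_gap": 0}, {"tz": 0.2, "finger_gap": 0}, {"tz": 0.2, "finger_gap": 0}, {"tz": 0.2, "finger_gap": 0}, {"tz": 0.2, "finger_gap": 0}, {"tz": 0.2, "finger_gap": 0}, {"tz": 0.14, "finger_gap": 0}, {"tz": 0.08, "finger_gap": 0}, {"finger_gap": 0}]'

```text
time_s: 2.5
tcp_pos: [0.5134, -0.14, 0.0926]
eef_rot: [0.979, 0.205, -0.0, -0.0]
contact_force: [0.4, 0.6, 0.4]
grip_width: 0.0004
gripper_force: 0.0
```

Scaled: 0.002 m is 0.04, 0.001 m is 0.02.

>>> shift_gripper --moves '[{"tz": 0.04, "finger_gap": 0}, {"tz": 0.02, "finger_gap": 0}, {"finger_gap": 0}]'

```text
time_s: 2.8
tcp_pos: [0.5141, -0.1404, 0.0907]
eef_rot: [0.979, 0.205, 0.0, 0.0]
contact_force: [0.2, -0.1, -0.9]
grip_width: 0.0002
gripper_force: 0.0
```

>>> shift_gripper --moves '[{"tz": 0.04, "finger_gap": 0}, {"finger_gap": 0}]'

```text
time_s: 3.0
tcp_pos: [0.5142, -0.1404, 0.0902]
eef_rot: [0.979, 0.205, 0.0, 0.0]
contact_force: [-2.3, 0.8, 7.9]
grip_width: 0.0003
gripper_force: 4.3
```

The lid is shut: contact is 7.9 N at z 0.090. Now I lift, move over the white blade, turn to the rack's yaw and open to 45 mm.

Scaled: -0.045 m is -0.9, -0.0445 m is -0.89, 0.1185 rad / 4 = 0.0296.

>>> shift_gripper --moves '[{"tz": -0.9, "finger_gap": 0}, {"tz": -0.9, "finger_gap": 0}, {"tx": 0.288, "ty": -0.89, "tz": -0.3, "finger_gap": 0.045}, {"tx": 0.288, "ty": -0.89, "tz": -0.2, "finger_gap": 0.045}, {"tx": 0.288, "ty": -0.89, "tz": -0.2, "finger_gap": 0.045}, {"tx": 0.288, "ty": -0.89, "tz": -0.2, "finger_gap": 0.045}, {"tx": 0.288, "ty": -0.89, "finger_gap": 0.045}, {"tx": 0.29, "ty": -0.89, "finger_gap": 0.045}, {"turn": 0.0296, "finger_gap": 0.045}, {"turn": 0.0296, "finger_gap": 0.045}, {"turn": 0.0296, "finger_gap": 0.045}, {"turn": 0.0296, "finger_gap": 0.045}]'

```text
time_s: 4.2
tcp_pos: [0.4855, 0.1393, 0.2235]
eef_rot: [0.999, -0.032, 0.0, 0.0]
contact_force: [-0.4, -0.8, -0.1]
grip_width: 0.0451
gripper_force: 0.0
```

>>> shift_gripper --moves '[{"finger_gap": 0.045}, {"finger_gap": 0.045}]'

```text
time_s: 4.4
tcp_pos: [0.4855, 0.139, 0.2235]
eef_rot: [1.0, -0.029, 0.0, -0.0]
contact_force: [-0.6, -0.6, 0.0]
grip_width: 0.0448
gripper_force: 0.0
```

```bash
python3 - <<'E'
from rig import arm, viewer, monitor
import cv2,numpy as np,json
from h import *
W=None
for n in ['top','wrist','scene']:
    d=viewer.get_image(n); cv2.imwrite(f'pics/{n}1.png',d['image'][:,:,::-1])
    json.dump({k:np.array(d[k]).tolist() for k in['intrinsics','xyz','rotation']},open(n+'.json','w'))
    print(n,d['xyz'],d['rotation'])
    if n=='wrist': print(d['intrinsics'])
f=lambda n,a,b,k:cv2.resize(cv2.imread(f'pics/{n}1.png')[a[0]:a[1],b[0]:b[1]],None,fx=k,fy=k,interpolation=cv2.INTER_CUBIC)
a=f('top',(165,260),(285,380),4);b=f('scene',(145,235),(215,315),4);w=cv2.imread('pics/wrist1.png')
o=np.zeros((600,800,3),np.uint8);o[:380,:380]=a;o[:360,400:]=b;cv2.imwrite('pics/gauge1.png',o)
E
```

```text
top [ 0.43234062 -0.01760397  1.44168973] [ 0.70842594 -0.7040169   0.03408668 -0.03648285]
wrist [0.56292122 0.13363295 0.40289448] [-0.6796404   0.72111602  0.09769487 -0.09239222]
[[325.1922621    0.         283.06152357]
 [  0.         325.1922621  206.58401865]
 [  0.           0.           1.        ]]
scene [1.10787034 0.66096345 0.62639552] [ 0.2720651   0.83404833 -0.45240204 -0.16023848]
```

View pics/gauge1.png

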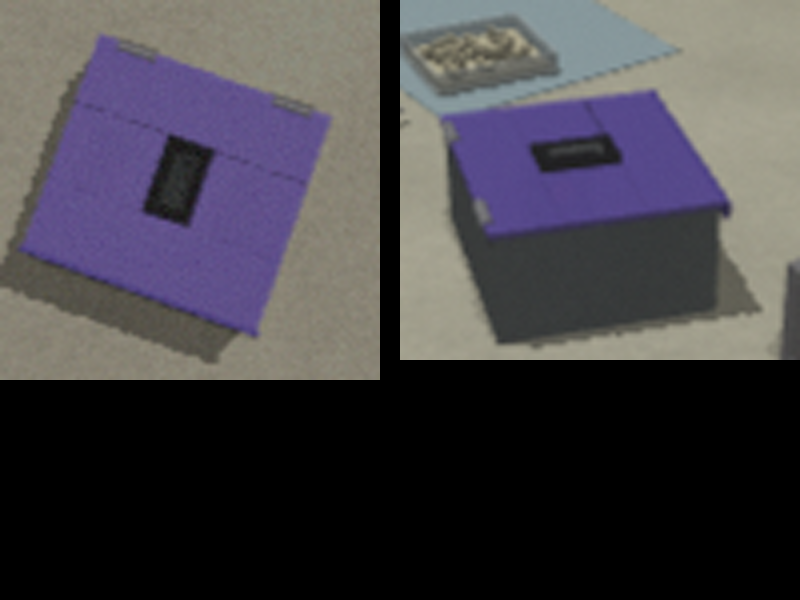

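View pics/wrist1.png

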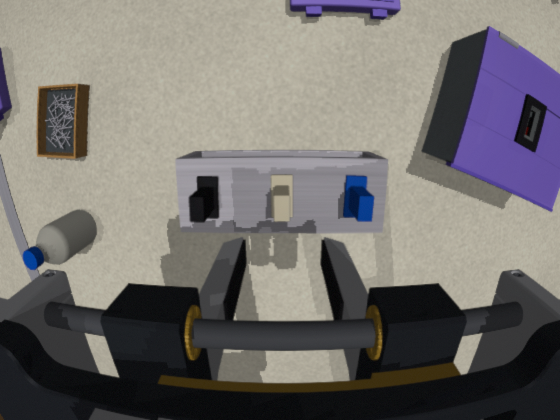

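The lid looks level and shut. The slot frame is at about (180,180) in the top crop and (576,153) in the scene crop, and in the wrist view the white blade sits at (282,198) between the finger tips. Next I compute the frame and blade positions.

```bash
cat >> h.py <<'E'
def wray(p):
    K,c,r=cam('wrist'); q=np.array([p[0]-K[0,2],p[1]-K[1,2]]); t=np.linalg.norm(q)/K[0,0]
    return c, r@np.r_[q/np.linalg.norm(q)*np.sin(t),np.cos(t)]
def wplane(p,z):
    c,v=wray(p); return c+v*(z-c[2])/v[2]
def blob(im,lo,hi,roi):
    x,y,w,h=roi; m=cv2.inRange(cv2.cvtColor(im[y:y+h,x:x+w],cv2.COLOR_BGR2HSV),lo,hi)
    c=max(cv2.findContours(m,0,2)[0],key=cv2.contourArea)+np.array([[[x,y]]]); return c
E
python3 - <<'E'
from h import *
t,s,w=[cv2.imread(f'pics/{n}1.png') for n in('top','scene','wrist')]
M=lambda c:np.array(cv2.minAreaRect(c)[0])
def show(n,im,roi,pl):
    c=blob(im,(0,0,0),(179,150,70),roi); q=cv2.boxPoints(cv2.minAreaRect(c)); 
    P=np.array([pl(p,.095) for p in q]); e=np.diff(P[[0,1,2,3,0]],axis=0); L=np.linalg.norm(e,axis=1); k=L.argmax()
    print(n,'frame ctr',P.mean(0).round(4),L.round(4),'yaw',(np.arctan2(e[k][1],e[k][0])+1.57)%3.1416-1.57)
    return M(c)
a=show('top',t,(312,190,35,40),lambda p,z:plane('top',p,z))
b=show('scene',s,(340-100,172,40,22),lambda p,z:plane('scene',p,z))
show('wrist',w,(508,88,44,70),wplane)
print('tri',tri(a,b))
for n,im,roi,pl in(('top',t,(285,165,90,90),plane),('scene',s,(222,160,85,55),plane)):
    c=cv2.convexHull(blob(im,(115,80,30),(145,255,255),roi))
    q=cv2.approxPolyDP(c,4,True)[:,0]; P=np.array([pl(n,p,.09) for p in q]); 
    print(n,q.tolist(),P.mean(0),P[:,:2].round(4).tolist())
c=blob(w,(15,30,90),(40,140,255),(255,165,55,65)); x,y,ww,h=cv2.boundingRect(c); print('cream',x,y,ww,h,cv2.approxPolyDP(c,1.5,True)[:,0].tolist())
for v in (178,185,200,215): 
    r=np.where(cv2.inRange(cv2.cvtColor(w,cv2.COLOR_BGR2HSV),(15,30,90),(40,140,255))[v,255:310])[0]+255
    print(v,r.min(),r.max(),wplane((r.min(),v),.13)[:2].round(4),wplane((r.max()+1,v),.13)[:2].round(4))
E
```

```text
top frame ctr [ 0.5618 -0.1568  0.095 ] [0.0591 0.0339 0.059  0.0337] yaw -0.3223047067937823
scene frame ctr [ 0.5638 -0.1511  0.095 ] [0.0623 0.042  0.0602 0.041 ] yaw -0.34241466752707983
wrist frame ctr [ 0.5622 -0.1558  0.095 ] [0.0652 0.0416 0.0687 0.0402] yaw -0.34619100605600406
tri (array([ 0.56134649, -0.15656574,  0.09174109]), np.float64(0.0016715454340475412))
top [[310, 174], [366, 194], [348, 248], [290, 227]] [ 0.55946907 -0.15590847  0.09      ] [[0.6668, -0.1022], [0.6087, -0.2655], [0.4514, -0.2117], [0.511, -0.0442]]
scene [[296, 195], [237, 204], [226, 174], [278, 168]] [ 0.56114452 -0.15113454  0.09      ] [[0.5125, -0.0428], [0.6705, -0.0951], [0.6076, -0.2613], [0.4539, -0.2054]]
cream 271 175 22 47 [[271, 175], [272, 216], [275, 221], [288, 220], [292, 215], [292, 176]]
178 271 292 [0.5134 0.1467] [0.5123 0.128 ]
185 271 292 [0.5074 0.1471] [0.5062 0.1283]
200 271 292 [0.4941 0.148 ] [0.493 0.129]
215 272 292 [0.4805 0.1481] [0.4794 0.1297]
```

Every estimate agrees: slot at about (0.5615, -0.1565) with yaw -0.335, and blade at about (0.4863, 0.1387) with yaw -0.05, directly under the TCP. I descend and grip.

Scaled: 0.04 m is 0.8, 0.03 m is 0.6.

>>> shift_gripper --moves '[{"tx": 0.016, "tz": 0.8, "finger_gap": 0.045}, {"tz": 0.8, "finger_gap": 0.045}, {"tz": 0.6, "finger_gap": 0.045}, {"tz": 0.3, "finger_gap": 0.045}, {"tz": 0.13, "finger_gap": 0.045}, {"finger_gap": 0.045}, {"finger_gap": 0.01}, {"finger_gap": 0.01}, {"finger_gap": 0.01}, {"finger_gap": 0.01}, {"finger_gap": 0.01}, {"finger_gap": 0.01}]' --grip_n 30

```text
time_s: 5.75
tcp_pos: [0.4869, 0.1391, 0.0927]
eef_rot: [1.0, -0.03, 0.001, -0.0]
contact_force: [-0.4, -0.4, 3.2]
grip_width: 0.0141
gripper_force: 30.0
```

Scaled: -0.045 m is -0.9, 0.0415 m is 0.83, 0.1375 rad / 4 = 0.0344.

>>> shift_gripper --moves '[{"tz": -0.4, "finger_gap": 0.01}, {"tz": -0.84, "finger_gap": 0.01}, {"tz": -0.9, "finger_gap": 0.01}, {"tz": -0.8, "finger_gap": 0.01}, {"tx": 0.264, "ty": 0.83, "finger_gap": 0.01}, {"tx": 0.264, "ty": 0.83, "finger_gap": 0.01}, {"tx": 0.264, "ty": 0.83, "finger_gap": 0.01}, {"tx": 0.264, "ty": 0.83, "finger_gap": 0.01}, {"tx": 0.264, "ty": 0.83, "finger_gap": 0.01}, {"tx": 0.264, "ty": 0.83, "finger_gap": 0.01}, {"tx": 0.26, "ty": 0.83, "finger_gap": 0.01}, {"turn": 0.0344, "finger_gap": 0.01}]'

```text
time_s: 6.95
tcp_pos: [0.5612, -0.1619, 0.238]
eef_rot: [0.995, -0.103, -0.0, 0.001]
contact_force: [-0.3, 0.8, -1.0]
grip_width: 0.0137
gripper_force: 30.0
```

>>> shift_gripper --moves '[{"turn": 0.0344, "finger_gap": 0.01}, {"finger_gap": 0.01}, {"finger_gap": 0.01}]'

```text
time_s: 7.25
tcp_pos: [0.5606, -0.1564, 0.2385]
eef_rot: [0.986, -0.165, -0.0, -0.0]
contact_force: [-0.4, -0.5, -1.5]
grip_width: 0.0138
gripper_force: 30.0
```

```bash
python3 - <<'E'
from rig import arm, viewer, monitor
import cv2,numpy as np,json
s=monitor.observe();print(s['tcp_pos'],s['eef_rot'])
for n in ['top','wrist','scene']:
    d=viewer.get_image(n); cv2.imwrite(f'pics/{n}2.png',d['image'][:,:,::-1])
    json.dump({k:np.array(d[k]).tolist() for k in['intrinsics','xyz','rotation']},open(n+'.json','w'))
f=lambda n,a,b,k:cv2.resize(cv2.imread(f'pics/{n}2.png')[a[0]:a[1],b[0]:b[1]],None,fx=k,fy=k,interpolation=cv2.INTER_CUBIC)
o=np.zeros((600,800,3),np.uint8);o[:480,:400]=f('scene',(95,215),(215,315),4);o[:480,400:]=f('wrist',(120,280),(213,346),3)[:480,:400][:480,:];cv2.imwrite('pics/g2.png',o)
E
```

```text
[ 0.5606282  -0.15641717  0.23845515] [ 9.86228860e-01 -1.65385587e-01 -4.78623979e-04 -1.22078619e-04]Traceback (most recent call last):
  File "<stdin>", line 8, in <module>
ValueError: could not broadcast input array from shape (480,399,3) into shape (480,400,3)
```

```bash
python3 - <<'E'
import cv2,numpy as np
f=lambda n,a,b,k:cv2.resize(cv2.imread(f'pics/{n}2.png')[a[0]:a[1],b[0]:b[1]],None,fx=k,fy=k,interpolation=cv2.INTER_CUBIC)
o=np.zeros((600,800,3),np.uint8);o[:480,:400]=f('scene',(95,215),(215,315),4);o[:600,400:]=f('wrist',(110,260),(233,333),4);cv2.imwrite('pics/g2.png',o)
E
```

```text
(no output)
```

View pics/g2.png

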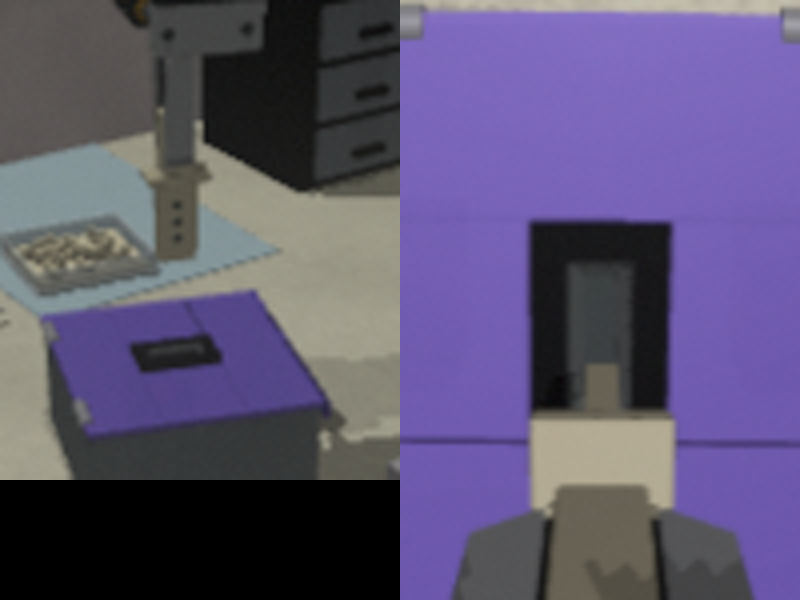

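The wrist crop shows the frame at u 530–671 with its far edge at v 222, the lead-in at u 567–634 with its far edge at v 262, the blade tip at u 587–620 with its front end at v 363, and the shoulder at u 530–674. I convert these into tool axes.

```bash
python3 - <<'E'
from h import *
from rig import arm, viewer, monitor
s=monitor.observe(); p=s['tcp_pos'];r=R.from_quat(s['eef_rot']).as_matrix()
C=lambda u,v:(233+u/4-.4-100,110+v/4-.4)
C=lambda u,v:(233+(u-400)/4-.4,110+v/4-.4)
def L(u,v,z): return (r.T@(wplane(C(u,v),z)-p)).round(4)[:2]
print('frame far L,R',L(530,222,.095),L(671,222,.095),'near',L(530,405,.095),L(670,405,.095))
print('leadin far L,R',L(568,262,.095),L(634,262,.095),'near', L(568,400,.095),L(632,400,.095))
zt=p[2]-.0727
print('tip front',L(587,363,zt),L(620,363,zt)); print('tip+6 (30x6)',L(585,367,zt+.006),L(621,367,zt+.006))
print('shoulder front top',L(530,418,zt+.066),L(674,418,zt+.066),'bot',L(530,410,zt+.06),L(674,410,zt+.06))
# reference slot in tool frame from earlier
print('slot top-cam',(r.T@(np.array([.5616,-.1566,.095])-p))[:2])
# tip from scene
m=lambda u,v:plane('scene',(215+u/4-.4,95+v/4-.4),zt)
print('scene tip L,R',(r.T@(m(159,258)-p)).round(4),(r.T@(m(196,258)-p)).round(4))
E
```

```text
frame far L,R [ 0.0314 -0.017 ] [0.0314 0.0183] near [-0.0163 -0.0176] [-0.0163  0.0186]
leadin far L,R [ 0.0212 -0.0075] [0.0212 0.0091] near [-0.0149 -0.0078] [-0.0149  0.0088]
tip front [ 0.0132 -0.002 ] [0.0132 0.0046]
tip+6 (30x6) [ 0.0139 -0.0023] [0.0139 0.0047]
shoulder front top [ 0.0216 -0.0098] [0.0216 0.0117] bot [ 0.0211 -0.0101] [0.0211 0.0121]
slot top-cam [0.00090007 0.0001658 ]
scene tip L,R [0.0097 0.0054 0.0727] [-0.0152 -0.0013  0.0727]
```

Scaled: 0.025 m is 0.5, 0.0015 m is 0.03.

>>> shift_gripper --moves '[{"tx": 0.03, "ty": -0.01, "tz": 0.5, "finger_gap": 0.01}, {"tz": 0.5, "finger_gap": 0.01}, {"tz": 0.24, "finger_gap": 0.01}, {"finger_gap": 0.01}, {"finger_gap": 0.01}]'

```text
time_s: 7.9
tcp_pos: [0.5629, -0.1566, 0.1776]
eef_rot: [0.986, -0.167, 0.0, 0.0]
contact_force: [0.9, 0.4, -0.6]
grip_width: 0.0137
gripper_force: 30.0
```

```bash
python3 - <<'E'
from rig import arm, viewer, monitor
import cv2,numpy as np,json
for n in ['wrist','scene']:
    d=viewer.get_image(n); cv2.imwrite(f'pics/{n}3.png',d['image'][:,:,::-1])
    json.dump({k:np.array(d[k]).tolist() for k in['intrinsics','xyz','rotation']},open(n+'.json','w'))
f=lambda n,a,b,k:cv2.resize(cv2.imread(f'pics/{n}3.png')[a[0]:a[1],b[0]:b[1]],None,fx=k,fy=k,interpolation=cv2.INTER_CUBIC)
o=np.zeros((600,800,3),np.uint8);o[:480,:400]=f('scene',(115,235),(215,315),4);o[:600,400:]=f('wrist',(110,260),(233,333),4);cv2.imwrite('pics/g3.png',o)
E
```

```text
(no output)
```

View pics/g3.png

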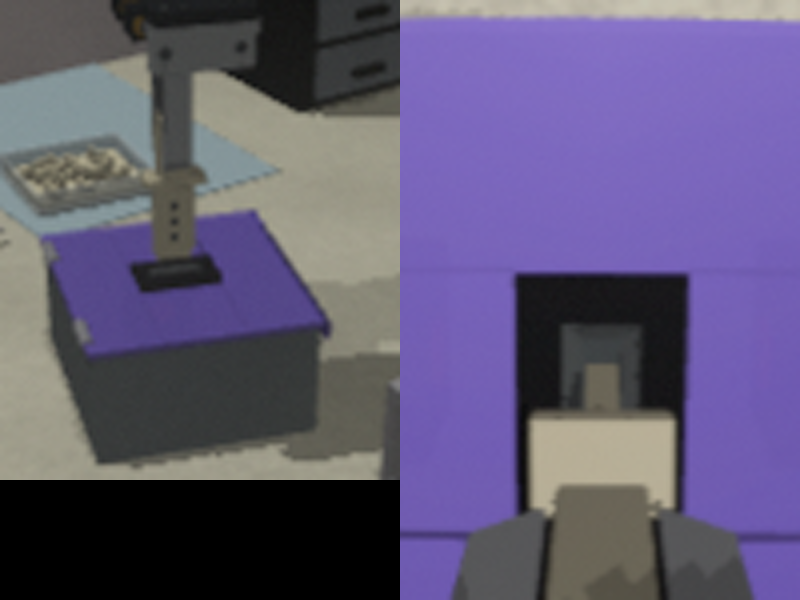

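The tip is about 10 mm above the mouth: tip at u 586–619 (centre 602), lead-in at u 561–641 with far edge at v 324, frame at u 516–688 with far edge at v 275. So it is centred across the slot. I check x.

```bash
python3 - <<'E'
from h import *
from rig import arm, viewer, monitor
s=monitor.observe(); p=s['tcp_pos'];r=R.from_quat(s['eef_rot']).as_matrix()
C=lambda u,v:(233+(u-400)/4-.4,110+v/4-.4)
def L(u,v,z): return (r.T@(wplane(C(u,v),z)-p)).round(4)[:2]
zt=p[2]-.0727
print(p,'frame-30',L(516,275,.095),L(688,275,.095),'leadin-20',L(561,324,.095),L(641,324,.095),'tip-13',L(586,363,zt),L(619,363,zt))
E
```

```text
[ 0.56362377 -0.15703116  0.17866057] frame-30 [ 0.0284 -0.0169] [0.0283 0.0183] leadin-20 [ 0.018  -0.0078] [0.018  0.0087] tip-13 [ 0.0126 -0.0025] [0.0126 0.0041]
```

Scaled: 0.006 m is 0.12, -0.0013 m is -0.026.

>>> shift_gripper --moves '[{"tx": -0.026, "tz": 0.1, "finger_gap": 0.01}, {"tz": 0.12, "finger_gap": 0.01}, {"tz": 0.12, "finger_gap": 0.01}, {"tz": 0.12, "finger_gap": 0.01}, {"tz": 0.12, "finger_gap": 0.01}, {"finger_gap": 0.01}]'

```text
time_s: 8.6
tcp_pos: [0.5613, -0.1562, 0.1468]
eef_rot: [0.986, -0.167, -0.0, -0.0]
contact_force: [1.1, -0.7, -1.4]
grip_width: 0.0138
gripper_force: 30.0
```

```bash
python3 - <<'E'
from rig import arm, viewer, monitor
s=monitor.observe();print(s['tcp_pos'],s['contact_force'],s['moment'])
E
```

```text
[ 0.56125492 -0.15616384  0.14683902] [ 1.12819785 -0.68009352 -1.42867098] [-0.05918794 -0.32263781 -0.04457092]
```

The tip is now about 20 mm inside with no contact force (−1.4 N, same as the free reading while holding the blade). I go down the remaining 29 mm.

Scaled: 0.006 m is 0.12, 0.005 m is 0.1.

>>> shift_gripper --moves '[{"tz": 0.12, "finger_gap": 0.01}, {"tz": 0.12, "finger_gap": 0.01}, {"tz": 0.12, "finger_gap": 0.01}, {"tz": 0.12, "finger_gap": 0.01}, {"tz": 0.1, "finger_gap": 0.01}, {"finger_gap": 0.01}, {"finger_gap": 0.01}, {"finger_gap": 0.01}]'

```text
time_s: 9.4
tcp_pos: [0.5613, -0.1562, 0.119]
eef_rot: [0.986, -0.167, 0.0, 0.0]
contact_force: [1.6, -0.6, -1.9]
grip_width: 0.0136
gripper_force: 30.0
```

```bash
python3 - <<'E'
from rig import arm, viewer, monitor
import cv2,numpy as np
for n in ['wrist','scene']:
    d=viewer.get_image(n); cv2.imwrite(f'pics/{n}4.png',d['image'][:,:,::-1])
s=monitor.observe();print(s['tcp_pos'],s['contact_force'],s['moment'])
f=lambda n,a,b,k:cv2.resize(cv2.imread(f'pics/{n}4.png')[a[0]:a[1],b[0]:b[1]],None,fx=k,fy=k,interpolation=cv2.INTER_CUBIC)
o=np.zeros((600,800,3),np.uint8);o[:480,:400]=f('scene',(115,235),(215,315),4);o[:600,400:]=f('wrist',(110,260),(233,333),4);cv2.imwrite('pics/g4.png',o)
E
```

```text
[ 0.56136537 -0.15619092  0.11913389] [ 0.75690047 -0.02347347 -1.14117946] [ 0.00463512 -0.2869389  -0.03148978]
```

View pics/g4.png

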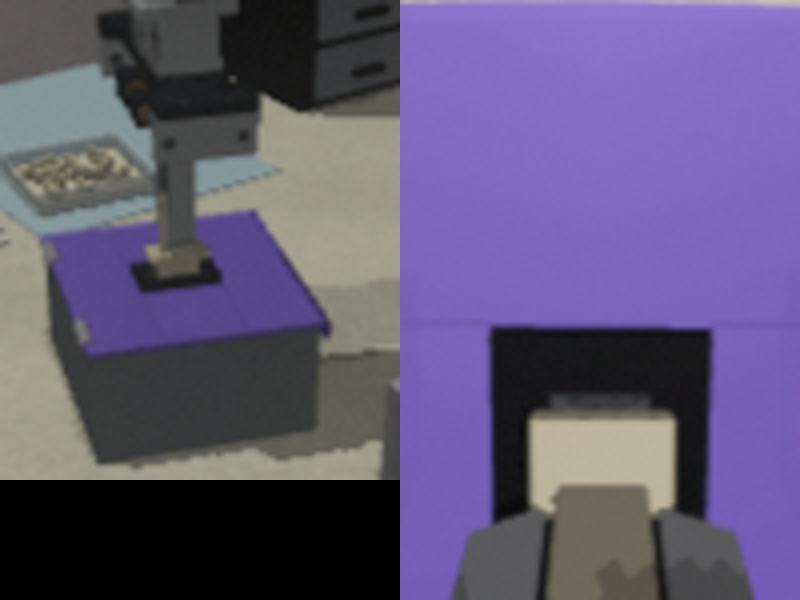

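The blade is in the shut lid's slot, with the shoulders (u 530–674) hovering over the frame (u 491–711), centred, and no contact force. The tip is about 49 mm below the mouth, so I hand the job in.

```bash
python3 -c "
from rig import arm, viewer, monitor
print(arm.finish_job())"
```

```text
the job is handed in; nothing more can be done
None
```

I shut the lid and handed in the job with the white blade held upright in the slot, its tip about 49 mm below the mouth and shoulders about 11 mm above the frame, with no contact force measured; the hand-in returned no verdict.

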